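# Rock the capacitor sorter's gate over and release the batch

## Task

The capacitor sorter is set so that its parts would drop into the tray under the feed ramp. Using only the fingers, press down the raised end of the seesaw gate until it rocks over and rests the other way, and only then push the shutter's upright tab away from the robot until the shutter is fully open, so that all three capacitors roll down the other chute into the tray at that end. Do not touch or pick up the capacitors, and leave the other things on the bench where they are.

Things in the scene. Friction and masses are not known exactly. Their poses are not given: they have to be found in the camera images.
- sorter: Bolted-down bench sorter: grey base plate 130 x 470 x 8 mm with an aluminium feed ramp, a steel seesaw gate, and a chute and black tray at each end. Origin: centre of the base plate's underside, on the bench. y: the long way, along which parts roll; x: across it, roughly away from the robot; z up. The gate pivots about a level x axis 62 mm above the origin, between steel cheeks 112 mm high.
- ramp_end (a point): Lower end of the feed ramp's surface, on the sorter's centre line, 12 mm to -y of the pivot and 106 mm above the bench. The ramp, 48 mm wide with walls 20 mm high, rises from here towards -y over 113 mm (by 16 mm) and overhangs the gate's -y half.
- tray (a point): Centre of the floor of the tray where the capacitors must end: the one at the sorter's +y end, away from the ramp. Inside 60 mm (x) by 77 mm (y), floor 12 mm above the bench, walls 48 mm, end wall 54 mm high. Its twin at the -y end, under the ramp's side, must stay empty. A sloping chute 51 mm wide leads into each.
- gate (a joint): Tilt of the seesaw gate (rad), -0.2 to 0.2. Negative, as it starts: its +y end is raised, parts would run to -y. Positive: +y end down, parts run to the +y tray. Gate: steel trough 170 x 48 mm. A weight, 30 mm diameter, top 140 mm above the bench, on a stem 42 mm to +x of the pivot makes it fall to its stop by itself once past level, and stay. Under 2 N at the press pad moves it.
- gate_pad (a point): Centre of the top face of the flat press pad, 40 (x) by 32 (y) by 5 mm thick, sticking out of the gate's robot-side edge near its +y end: 46 mm to -x and 68 mm to +y of the pivot. Its top is about 76 mm above the bench at the start, 62 mm when level, 48 mm with the gate fully over. Only the base plate is under it.
- shutter (a joint): Opening of the sliding shutter (m): 0 shut, its steel blade closing the ramp 20 mm above the ramp's lower end; grows to 0.050 at its stop as it is pushed along the sorter's +x, across the ramp. It stays where it is left; 1 to 2 N moves it. Open, the capacitors roll off by themselves.
- shutter_tab (a point): Point on the robot-side (-x) face of the shutter's upright steel push tab, 5 (x) by 30 (y) by 32 mm tall, from 137 to 169 mm above the bench (this point: 157 mm, mid-width). Shut, it is 61 mm to -x and 32 mm to -y of the sorter's origin; it moves with the shutter. The shutter's bar, 131 to 137 mm high, runs from its foot to +x. Its robot side is free.
- cap1: One of three alike black electrolytic capacitors, a cylinder 18 mm in diameter and 36 mm long, 16 g; origin at its centre, its x axis along the cylinder. They lie in a row on the feed ramp behind the shutter, across the slope; this is the lowest, against the shutter.
- cap2: One of three alike black electrolytic capacitors, a cylinder 18 mm in diameter and 36 mm long, 16 g; origin at its centre, its x axis along the cylinder. They lie in a row on the feed ramp behind the shutter, across the slope; this is the middle one.
- cap3: One of three alike black electrolytic capacitors, a cylinder 18 mm in diameter and 36 mm long, 16 g; origin at its centre, its x axis along the cylinder. They lie in a row on the feed ramp behind the shutter, across the slope; this is the uppermost.
- screwdriver: Bystander: screwdriver 160 mm long lying on the bench on the robot side of the sorter, origin at its underside.
- flux: Bystander: small white bottle, 26 mm diameter, 60 mm tall, standing on the robot side of the gate's +y end; origin at its underside.
- jar: Bystander: amber jar, 52 mm diameter, 62 mm tall, beyond the sorter; origin at its underside.
- spool: Bystander: metal spool, 54 mm diameter, 36 mm tall, standing beyond the sorter; origin at its underside.
- board: Bystander: blue circuit board 80 x 110 mm with components up to 18 mm high, lying beyond the sorter; origin at its underside.
- calculator: Bystander: black calculator 150 x 80 x 34 mm lying to the robot's right; origin at its underside.
- organiser: Bystander: blue open compartment tray 160 x 220 x 25 mm lying to the robot's left; origin at its underside.

How it is judged:
By the outcome, as a careful person would: the job done as asked, in the order asked, and still so for the second after the job is handed in, with the robot touching nothing.
It also fails if it takes over 48 s, if anything falls off the work surface, if the arm or the gripper's body presses on something with over 40 N, if the wrist force passes 120 N, or if a joint passes its speed limit or range.

## Robot

A 6-joint arm with a two-finger parallel gripper is mounted at the origin on the work surface. World frame = base frame: x ahead of the robot, y to its left, z up, the work surface at z = 0. Lengths are in m, angles in rad, forces in N, time in s.
With the tool pointing down it reaches from about 0.3 to 0.875 m from the base axis. Payload 6.4 kg.
Tool frame: the origin (TCP) lies at the very end of the fingers, on their centre line; the grasp point (between the pads) lies ctrl.hold_point_z behind it (ctrl.hold_point_z is the distance from the TCP to the grasp point, in m); z points along the fingers, y is the line along which they close (so a half turn about z gives the same grasp; the last joint's range is limited). The gripper opens to 85 mm and grips with 20 to 120 N. Pads are 22 mm wide; open, the fingers measure 114 mm over their backs; the gripper's body (76 mm by 85 mm) begins 54 mm behind the grasp point. The pads swing forward as they close: fully open they stand 13 mm farther back than shut.
Start: joints at [-0.206, 0.181, 1.607, -0, 1.354, -0.206], TCP at [0.575, 0, 0.198] pointing down, gripper open.
Joint ranges: [-2.99, 2.99], [-0.89, 2.07], [0.3, 2.58], [-1.14, 4.28], [0, 2.63], [-3.12, 3.12]. Speed limits (rad/s): [2.57, 2.57, 3.01, 3.14, 3.14, 3.14].

## Interface

Orientations are given as a unit quaternion [w, x, y, z].
In Python, from bench import ctrl gives the robot as it stands. The module is installed in compiled form; this text tells all that it offers.
- The arm moves only by the tool apply_moves, never from a script. Its argument "increments" is a list of rows, each an object with "offset": the shift along the tool's x, y, z in cm, a list of three; "rotation": the turn, a rotation vector about the tool's x, y, z in rad, a list of three. In form: [{"offset": [dx, dy, dz], "rotation": [ax, ay, az]}, ...]. A call has 1 to 8 rows; each row is the pose to reach, as a shift and turn from the pose commanded when the call began, along the tool's axes at that moment; what a row does not reach only later rows make up. A row lasts 1/8 s, in which the tool goes at most 62.5 mm and 10.7 degrees, less where a joint would pass 70% of its speed; a pose out of reach is approached as far as the arm can. A call with a gripper value outside its range is refused whole. "fingers" is the opening in per cent of the stroke, from 0 (shut) to 100 (fully open), set as the call begins (left out, the last holds). The fingers move at their own pace and stop on an object; "squeeze" is the grip in N (left out, the last holds). Time passes only in rows, so rows that repeat a pose let the fingers close. It gives the time, the measured TCP pose, the force, the opening and the grip force at its end, in the units of the state.
- ctrl.read_state(): the state, without advancing time (a new reading comes with each control period).
- ctrl.grab_frame(name): name is "scene" or "side" or "wrist"; returns a dict with "pixels" (384x512x3 uint8, red, green, blue), "z_map" (384x512 float32, m along the optical axis (not along the pixel's ray), 0 where there is no reading), "fovy" (degrees; the focal length in pixels is half the picture's height over the tangent of half this angle, whatever the lens; pixels are square), "cx", "cy" (the principal point, pixels), "k1" (the pictures are not rectified: a ray, as slopes to the right and down, at radius r is drawn at 1 + k1 r^2 times it, then the intrinsics apply), "world_to_cam" (4x4, takes a point from world to camera coordinates); the wrist camera has in their place "T_tool_cam" (4x4, takes a point from camera to tool coordinates, whose origin is the TCP and whose axes are the flange's). Camera axes: x right, y up, looking along -z (the intrinsics and any distortion apply to the point x, -y, -z); pixel columns grow to the right and rows downward; lengths in m; the calibration is good to about 2 mm. A picture is of the moment at which its call begins: read the wrist's pose just before it.
- ctrl.close_job(): hands the job in; it is judged then, once.
The state is a dict: "t": time; "joint_pos": joint angles; "dq": joint speeds; "joint_torque": joint torques, N m; "eef_pos": TCP position; "tool_rot": TCP orientation; "ft_force": force on the tool from outside, world axes, zero at the start; "wrist_torque": the same for the moment, N m; "width": opening from 0.0 (shut) to 1.0 (fully open); "grasp_force": force on a finger pad.
Only numpy, scipy, OpenCV 4.12 (cv2) and the standard library are available. Lean on these libraries where they do the work, as an engineer would, in place of code of your own. Each camera call takes 0.05 s, during which the arm holds its last target. There are 200 camera calls.

## Working session

There is one attempt and no reset: what is moved stays moved. The work goes in short steps, Python scripts to look and compute and a tool call to move; the robot and the scene stay as the last step left them, time stands still between calls to the robot, and variables do not carry over. Pictures are saved under pics/ and viewed, at most 10 in all, crops included, and the job is handed in when it is done.

Besides the shell and the picture viewer there is one more tool, called after "Call:" as name([rows], argument=value, ...), one row to a line, values as JSON. apply_moves: Moves the arm, as the interface text tells. Its arguments: {"type":"object","properties":{"increments":{"type":"array","items":{"type":"object","properties":{"offset":{"type":"array","items":{"type":"number"}},"rotation":{"type":"array","items":{"type":"number"}}}}},"fingers":{"type":"number"},"squeeze":{"type":"number"}},"required":["increments"]}

```bash
mkdir -p pics; cat > h.py <<'E'
import numpy as np, cv2
from bench import ctrl
def cloud(f):
    h,w=f["z_map"].shape; F=h/2/np.tan(np.radians(f["fovy"])/2)
    u,v=np.meshgrid(np.arange(w),np.arange(h))
    K=np.array([[F,0,f["cx"]],[0,F,f["cy"]],[0,0,1.]])
    p=np.stack([u,v],-1).reshape(-1,1,2).astype(np.float64)
    n=cv2.undistortPoints(p,K,np.array([f["k1"],0,0,0.])).reshape(h,w,2)
    z=f["z_map"]; c=np.stack([n[...,0]*z,-n[...,1]*z,-z,np.ones_like(z)],-1)
    W=c@np.linalg.inv(f["world_to_cam"]).T
    W[z==0]=np.nan
    return W[...,:3]
E
python3 - <<'E'
from h import *
s=ctrl.read_state(); print(s)
for n in("scene","side"):
    f=ctrl.grab_frame(n); cv2.imwrite(f"pics/{n}0.png",f["pixels"][...,::-1]); W=cloud(f); np.save(n+"0.npy",W)
    print(n,f["fovy"],f["k1"],f["world_to_cam"].round(3).tolist(),(f["z_map"]==0).mean())
E
```

```text
{'t': 0.0, 'joint_pos': array([-2.06290613e-01,  1.81527574e-01,  1.60801604e+00,  3.08364442e-06,
        1.35383527e+00, -2.06308736e-01]), 'dq': array([ 0.00034602,  0.00013726, -0.0015749 , -0.00087113,  0.00039956,
       -0.0009483 ]), 'joint_torque': array([ 3.41415571e-04, -4.44869328e+01, -3.51340663e+01, -2.51131587e-04,
        9.11703974e-03,  3.43231875e-05]), 'eef_pos': array([5.74376145e-01, 1.54537873e-04, 1.97487920e-01]), 'tool_rot': array([-7.48319625e-04,  7.07100327e-01,  7.07112671e-01, -4.87513146e-04]), 'ft_force': array([-0.12889813,  0.30795212,  0.08144727]), 'wrist_torque': array([-0.05074894,  0.03197675, -0.04874029]), 'grasp_force': 0.0, 'width': 1.005806848756431}
scene 48.36861766327872 0.018911673853276 [[0.474, 0.881, -0.005, -0.314], [-0.647, 0.352, 0.676, 0.305], [0.597, -0.317, 0.737, -1.944], [0.0, 0.0, 0.0, 1.0]] 0.009501139322916666
side 48.415695508480546 -0.15526511184973898 [[0.836, -0.549, -0.007, -0.512], [0.371, 0.555, 0.745, -0.318], [-0.405, -0.625, 0.667, -1.306], [0.0, 0.0, 0.0, 1.0]] 0.004023234049479167
```

View pics/scene0.png

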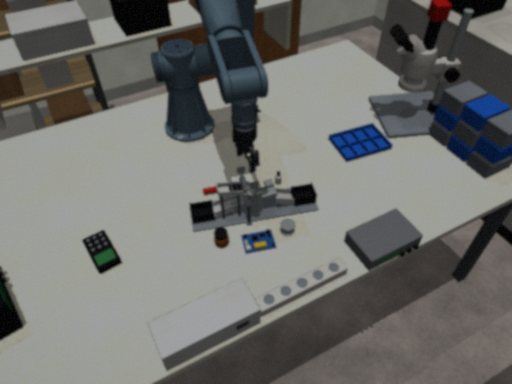

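View pics/side0.png

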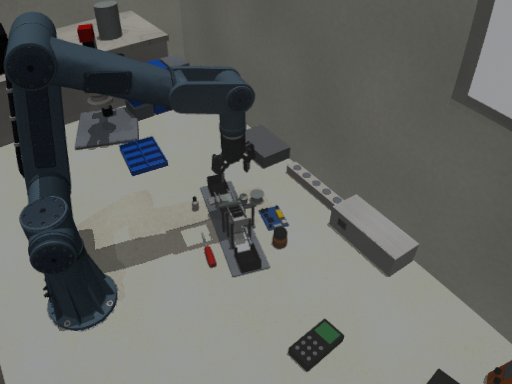

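The scene view shows the sorter around (255,200), with black trays at (203,211) and (304,195). The ramp and screwdriver are on the left (-y) and the white bottle is at (278,177). The side view agrees: the trays are at (217,185) and (247,258).

```bash
python3 - <<'E'
from h import *
s=ctrl.read_state()
f=ctrl.grab_frame("wrist"); cv2.imwrite("pics/w0.png",f["pixels"][...,::-1]); print(f["T_tool_cam"].round(3).tolist())
from scipy.spatial.transform import Rotation as R
T=np.eye(4);q=s["tool_rot"];T[:3,:3]=R.from_quat(q[[1,2,3,0]]).as_matrix();T[:3,3]=s["eef_pos"]
f["world_to_cam"]=np.linalg.inv(T@f["T_tool_cam"]); W3=cloud(f); np.save("w0.npy",W3)
ims=[]
S=1000
for n in("scene0","side0","w0"):
    W=np.load(n+".npy").reshape(-1,3); rgb=cv2.imread(f"pics/{n}.png").reshape(-1,3)
    m=(W[:,0]>.42)&(W[:,0]<.82)&(abs(W[:,1])<.3)&(W[:,2]<.19)&(W[:,2]>-.02)
    P=W[m];C=rgb[m];o=np.argsort(P[:,2]);P=P[o];C=C[o]
    im=np.full((600,400,3),128,np.uint8)
    r=((P[:,1]+.3)*S).astype(int);c=((P[:,0]-.42)*S).astype(int)
    for d in(0,1):
        for e in(0,1): im[np.clip(r+d,0,599),np.clip(c+e,0,399)]=C
    ims.append(im[:,:266] if 0 else im)
    b=(C.max(1)<45)&(P[:,2]>.03)&(P[:,2]<.075)
    Q=P[b]
    for sg in(-1,1):
        q=Q[(Q[:,1]*sg>0.09)]; 
        if len(q)>20: print(n,"black tray",sg,len(q),cv2.minAreaRect(q[:,:2].astype(np.float32)*1000),np.percentile(q[:,2],[5,50,95]).round(3))
    b=(P[:,2]>.004)&(P[:,2]<.013)&(P[:,0]<.8); q=P[b]
    print(n,"plate",len(q),cv2.minAreaRect(q[:,:2].astype(np.float32)*1000), "bench",np.median(P[P[:,2]<.004,2]))
a=np.hstack([cv2.resize(i,(266,400)) for i in ims]); cv2.imwrite("pics/top0.png",a)
E
```

```text
[[0.001, 0.959, 0.283, 0.073], [1.0, -0.001, 0.001, 0.001], [0.001, 0.283, -0.959, -0.174], [0.0, 0.0, 0.0, 1.0]]
scene0 black tray -1 253 ((579.495361328125, -145.82177734375), (208.2705078125, 96.256103515625), 15.618612289428711) [0.032 0.047 0.064]
scene0 black tray 1 131 ((593.451904296875, 207.68991088867188), (95.2002944946289, 157.1864776611328), 87.10250854492188) [0.031 0.038 0.048]
scene0 plate 2025 ((610.310302734375, -0.094482421875), (597.5377197265625, 379.2330017089844), 89.76171112060547) bench -0.0007938132630855854
side0 black tray -1 295 ((575.02099609375, -147.1358184814453), (207.16482543945312, 99.91973114013672), 14.516812324523926) [0.032 0.05  0.064]
side0 black tray 1 97 ((577.9564208984375, 211.26239013671875), (97.06498718261719, 160.8206787109375), 89.60420989990234) [0.032 0.043 0.057]
side0 plate 1847 ((610.1097412109375, -2.1199951171875), (595.3463134765625, 379.03045654296875), 89.90676879882812) bench -0.0008136718733733339
w0 black tray -1 1361 ((583.3032836914062, -167.23912048339844), (206.53671264648438, 47.70918273925781), 14.858293533325195) [0.033 0.06  0.062]
w0 black tray 1 137 ((575.26171875, 173.12606811523438), (150.59197998046875, 22.668514251708984), 0.45954591035842896) [0.032 0.044 0.06 ]
w0 plate 12692 ((599.7726440429688, -2.1076812744140625), (426.9464416503906, 318.46295166015625), 74.74386596679688) bench -0.0011480006714336688
```

View pics/w0.png

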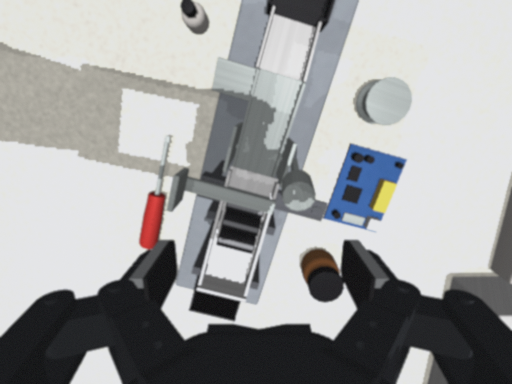

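View pics/top0.png

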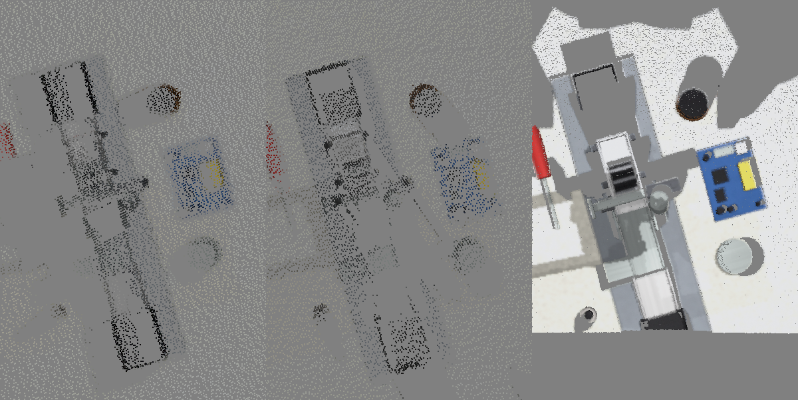

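Wrist view: tab at about (176,188), bar running right to (322,210), weight at (298,185), pad at (235,75), white bottle at (193,14). The sorter is yawed about -15°. The top-down map agrees.

```bash
python3 - <<'E'
from h import *
W=np.load("w0.npy"); Z=W[...,2]
def reg(u0,u1,v0,v1,z0,z1):
    m=np.zeros(Z.shape,bool); m[v0:v1,u0:u1]=1; return W[m&(Z>z0)&(Z<z1)]
for n,a in dict(tab=(160,195,165,215,.150,.175),bar=(190,275,175,215,.126,.145),barfar=(312,328,195,220,.11,.145),pad=(208,262,50,105,.06,.095),weight=(280,318,165,215,.134,.146),flux=(175,210,0,35,.045,.07)).items():
    p=reg(*a)
    r=cv2.minAreaRect(p[:,:2].astype(np.float32)*1000) if len(p) else 0
    print(n,len(p),p.mean(0).round(4) if len(p) else'',r, np.percentile(p[:,2],[5,50,95]).round(3) if len(p) else '')
# edges of plate: z 4..12
P=W.reshape(-1,3); q=P[(P[:,2]>.005)&(P[:,2]<.0115)&(abs(P[:,1])<.2)]
for y in np.arange(-.15,.14,.03):
    k=q[abs(q[:,1]-y)<.004]; k=k[(k[:,0]>.45)&(k[:,0]<.68)]
    if len(k)>5: print(round(y,3),len(k),np.percentile(k[:,0],[1,99]).round(3))
E
```

```text
tab 431 [0.51   0.0132 0.1637] ((508.75567626953125, 12.041031837463379), (30.661144256591797, 5.319706916809082), 73.8905258178711) [0.152 0.167 0.168]
bar 1711 [ 5.498e-01 -4.000e-04  1.335e-01] ((551.1305541992188, -2.5835208892822266), (36.80483627319336, 75.7482681274414), 86.29502868652344) [0.127 0.135 0.137]
barfar 22 [ 0.6226 -0.0012  0.1375] ((622.8361206054688, -1.904670238494873), (2.155977964401245, 8.297788619995117), 6.717984199523926) [0.136 0.137 0.139]
pad 1692 [0.5544 0.1014 0.075 ] ((552.0463256835938, 102.20474243164062), (49.75141143798828, 46.359161376953125), 0.2652956545352936) [0.071 0.075 0.084]
weight 824 [0.6097 0.0023 0.1373] ((609.646484375, 1.3757610321044922), (29.07854652404785, 28.77773094177246), 20.888566970825195) [0.135 0.137 0.14 ]
flux 235 [0.505  0.1706 0.0571] ((504.5813903808594, 171.15994262695312), (13.630411148071289, 12.476218223571777), 1.6091423034667969) [0.047 0.059 0.06 ]
-0.15 100 [0.456 0.589]
-0.12 196 [0.466 0.673]
-0.09 137 [0.473 0.606]
-0.06 123 [0.482 0.679]
-0.03 7 [0.601 0.605]
0.0 117 [0.499 0.632]
0.03 235 [0.508 0.641]
0.06 368 [0.516 0.649]
0.09 278 [0.525 0.658]
0.12 192 [0.569 0.667]
```

Call:
apply_moves([
  {"offset": [2.6, -0.6, 0], "rotation": [0, 0, 0.07]},
  {"offset": [5.2, -1.2, 0], "rotation": [0, 0, 0.14]},
  {"offset": [7.8, -1.9, 0], "rotation": [0, 0, 0.21]},
  {"offset": [10.4, -2.6, 0], "rotation": [0, 0, 0.28]},
  {"offset": [10.4, -2.6, 3], "rotation": [0, 0, 0.28]},
  {"offset": [10.4, -2.6, 6], "rotation": [0, 0, 0.28]},
  {"offset": [10.4, -2.6, 8], "rotation": [0, 0, 0.28]},
  {"offset": [10.4, -2.6, 8], "rotation": [0, 0, 0.28]},
], fingers=0)

```text
t: 1.15
eef_pos: [0.5473, 0.1041, 0.1164]
tool_rot: [-0.001, 0.799, 0.602, -0.002]
ft_force: [0.7, 0.3, 0.6]
width: 0.005
grasp_force: 0.0
```

```bash
python3 - <<'E'
from h import *
s=ctrl.read_state(); print(s["eef_pos"],s["tool_rot"],s["width"],s["ft_force"],ctrl.hold_point_z)
a=[ctrl.grab_frame(n) for n in("side","wrist")]
c=cv2.resize(a[0]["pixels"][130:280,170:300],None,fx=3,fy=3)
w=a[1]["pixels"]; w=cv2.resize(w,(600,450))[:, :400]
cv2.imwrite("pics/p1.png",np.hstack([c,w])[...,::-1])
E
```

```text
[0.54725145 0.10408107 0.11638796] [-0.00138713  0.79885173  0.60152391 -0.00172481] 0.0048698048043306795 [0.68584942 0.33836402 0.56553378] 0.0187
```

View pics/p1.png

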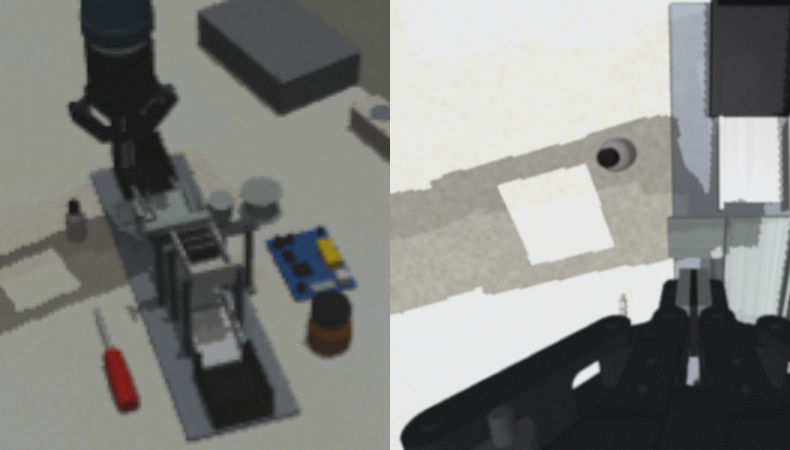

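The wrist view shows the shut fingertips at (695,270), directly over the pad column. The bottle is clear at (615,155).

Call:
apply_moves([
  {"offset": [0, -0.5, 1.5], "rotation": [0, 0, 0]},
  {"offset": [0, -0.5, 3], "rotation": [0, 0, 0]},
  {"offset": [0, -0.5, 3.6], "rotation": [0, 0, 0]},
  {"offset": [0, -0.5, 4.2], "rotation": [0, 0, 0]},
  {"offset": [0, -0.5, 4.6], "rotation": [0, 0, 0]},
  {"offset": [0, -0.5, 5], "rotation": [0, 0, 0]},
])

```text
t: 2.0
eef_pos: [0.5445, 0.1054, 0.0683]
tool_rot: [0.0, 0.799, 0.602, 0.0]
ft_force: [0.4, 0.0, 1.1]
width: 0.001
grasp_force: 0.0
```

Call:
apply_moves([
  {"offset": [0, 0, 0.4], "rotation": [0, 0, 0]},
  {"offset": [0, 0, 0.8], "rotation": [0, 0, 0]},
  {"offset": [0, 0, 1.2], "rotation": [0, 0, 0]},
  {"offset": [0, 0, 1.5], "rotation": [0, 0, 0]},
  {"offset": [0, 0, 1.7], "rotation": [0, 0, 0]},
  {"offset": [0, 0, 1.7], "rotation": [0, 0, 0]},
])

```text
t: 2.75
eef_pos: [0.5441, 0.1054, 0.0512]
tool_rot: [-0.0, 0.799, 0.602, -0.0]
ft_force: [-0.6, -1.3, 0.8]
width: -0.0
grasp_force: 0.0
```

Call:
apply_moves([
  {"offset": [0, 0, -3], "rotation": [0, 0, 0]},
  {"offset": [0, 0, -8], "rotation": [0, 0, 0]},
  {"offset": [0, -1, -13], "rotation": [0, 0, 0]},
  {"offset": [-3, -3, -16], "rotation": [0, 0, 0]},
  {"offset": [-6, -5.5, -16], "rotation": [0, 0, 0]},
  {"offset": [-10, -5.5, -16], "rotation": [0, 0, 0]},
  {"offset": [-10, -5.5, -16], "rotation": [0, 0, 0]},
])

```text
t: 3.62
eef_pos: [0.4633, 0.0228, 0.2119]
tool_rot: [0.001, 0.8, 0.6, 0.0]
ft_force: [0.2, 0.6, 0.5]
width: 0.001
grasp_force: 0.0
```

```bash
python3 - <<'E'
from h import *
from scipy.spatial.transform import Rotation as R
s=ctrl.read_state(); print(s["eef_pos"],s["ft_force"])
f=ctrl.grab_frame("wrist"); cv2.imwrite("pics/w2.png",f["pixels"][...,::-1])
T=np.eye(4);T[:3,:3]=R.from_quat(s["tool_rot"][[1,2,3,0]]).as_matrix();T[:3,3]=s["eef_pos"]
f["world_to_cam"]=np.linalg.inv(T@f["T_tool_cam"]); P=cloud(f).reshape(-1,3)
a=np.radians(-16.05);Rz=np.array([[np.cos(a),-np.sin(a)],[np.sin(a),np.cos(a)]])
L=(P[:,:2]-[.5739,.0266])@Rz
def box(x0,x1,y0,y1,z0,z1):
    return np.c_[L,P[:,2]][(L[:,0]>x0)&(L[:,0]<x1)&(L[:,1]>y0)&(L[:,1]<y1)&(P[:,2]>z0)&(P[:,2]<z1)]
for n,b in dict(pad=(-.062,-.03,.058,.078,.03,.1),tab=(-.075,-.03,-.06,0,.145,.175),weight=(.02,.065,-.04,.04,.132,.146)).items():
    p=box(*b); print(n,len(p),np.median(p,0).round(4) if len(p) else'')
E
```

```text
[0.46332111 0.02280184 0.21190285] [0.18513278 0.57793166 0.47652993]
pad 641 [-0.0459  0.0681  0.0748]
tab 391 [-0.0603 -0.0298  0.1664]
weight 905 [ 0.0389 -0.0136  0.1367]
```

View pics/w2.png

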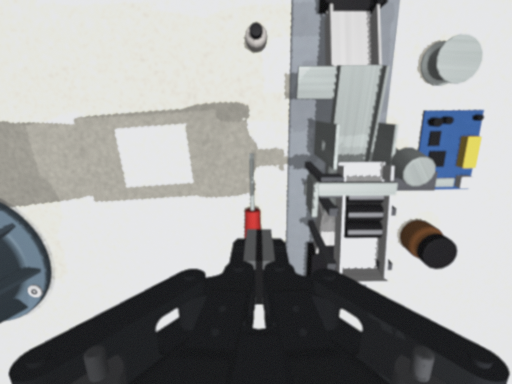

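The gate is still in its starting tilt: the pad is at z = 0.075 and the weight on the -y side. I'll press again and look while pressing.

Call:
apply_moves([
  {"offset": [4, 0, 0], "rotation": [0, 0, 0]},
  {"offset": [7, 3, 0], "rotation": [0, 0, 0]},
  {"offset": [10, 5.8, 0], "rotation": [0, 0, 0]},
  {"offset": [10, 5.8, 5], "rotation": [0, 0, 0]},
  {"offset": [10, 5.8, 10], "rotation": [0, 0, 0]},
  {"offset": [10, 5.8, 13], "rotation": [0, 0, 0]},
  {"offset": [10, 5.8, 14], "rotation": [0, 0, 0]},
  {"offset": [10, 5.8, 14], "rotation": [0, 0, 0]},
])

```text
t: 4.68
eef_pos: [0.5472, 0.1051, 0.0714]
tool_rot: [-0.0, 0.799, 0.602, -0.0]
ft_force: [-0.4, 0.4, 0.2]
width: -0.002
grasp_force: 0.0
```

Call:
apply_moves([
  {"offset": [0, 0, 0.4], "rotation": [0, 0, 0]},
  {"offset": [0, 0, 0.8], "rotation": [0, 0, 0]},
  {"offset": [0, 0, 1.2], "rotation": [0, 0, 0]},
  {"offset": [0, 0, 1.6], "rotation": [0, 0, 0]},
  {"offset": [0, 0, 2.0], "rotation": [0, 0, 0]},
  {"offset": [0, 0, 2.0], "rotation": [0, 0, 0]},
])

```text
t: 5.42
eef_pos: [0.5467, 0.1046, 0.0509]
tool_rot: [-0.0, 0.799, 0.601, -0.0]
ft_force: [-0.1, -0.5, 0.8]
width: -0.002
grasp_force: 0.0
```

```bash
python3 - <<'E'
from h import *
s=ctrl.read_state(); print(s["eef_pos"],s["ft_force"])
a=[ctrl.grab_frame(n) for n in("side","wrist")]
c=cv2.resize(a[0]["pixels"][130:280,170:300],None,fx=3,fy=3)
w=a[1]["pixels"]; w=cv2.resize(w,(600,450))[:, 190:590]
cv2.imwrite("pics/p3.png",np.hstack([c,w])[...,::-1])
W=cloud(a[0]).reshape(-1,3)
th=np.radians(-16.05);Rz=np.array([[np.cos(th),-np.sin(th)],[np.sin(th),np.cos(th)]])
L=(W[:,:2]-[.5739,.0266])@Rz
m=(L[:,0]>.02)&(L[:,0]<.065)&(abs(L[:,1])<.05)&(W[:,2]>.132)&(W[:,2]<.146); print("weight",np.c_[L,W[:,2]][m].mean(0))
E
```

```text
[0.54669143 0.10455674 0.05088277] [-0.11270893 -0.47579921  0.79176479]
weight [ 0.03965765 -0.01923742  0.136848  ]
```

View pics/p3.png

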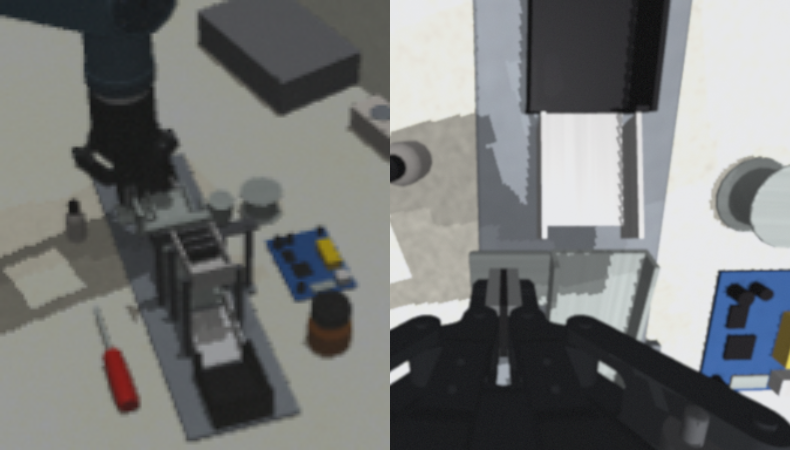

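The fingers are over the pad at (505,270), but the gate still looks raised. I'll compare the fingertip and pad depths in the wrist view.

```bash
python3 - <<'E'
from h import *
from scipy.spatial.transform import Rotation as R
s=ctrl.read_state(); f=ctrl.grab_frame("wrist")
T=np.eye(4);T[:3,:3]=R.from_quat(s["tool_rot"][[1,2,3,0]]).as_matrix();T[:3,3]=s["eef_pos"]
f["world_to_cam"]=np.linalg.inv(T@f["T_tool_cam"]); W=cloud(f); C=np.array([.5739,.0266])
a=np.radians(-16.05);Rz=np.array([[np.cos(a),-np.sin(a)],[np.sin(a),np.cos(a)]])
L=np.concatenate([(W[...,:2]-C)@Rz,W[...,2:]],-1)
print("tcp local",(s["eef_pos"][:2]-C)@Rz,s["eef_pos"][2],s["joint_pos"])
for u in (242,257,270,282,292,310,340):   # columns in 512 frame
    print(u,[(v,*(L[v,u]*1000).round(0)) for v in range(205,275,8)])
E
```

```text
tcp local [-0.04732858  0.06750779] 0.05133857177478 [-2.42595835e-02  3.19315026e-01  1.76276819e+00  4.86705934e-06
  1.05963233e+00  2.55757467e-01]
242 [(205, np.float64(-61.0), np.float64(65.0), np.float64(6.0)), (213, np.float64(-61.0), np.float64(58.0), np.float64(7.0)), (221, np.float64(-56.0), np.float64(80.0), np.float64(77.0)), (229, np.float64(-57.0), np.float64(74.0), np.float64(75.0)), (237, np.float64(-57.0), np.float64(69.0), np.float64(75.0)), (245, np.float64(-55.0), np.float64(76.0), np.float64(99.0)), (253, np.float64(-55.0), np.float64(76.0), np.float64(108.0)), (261, np.float64(-54.0), np.float64(81.0), np.float64(123.0)), (269, np.float64(-53.0), np.float64(81.0), np.float64(130.0))]
257 [(205, np.float64(-48.0), np.float64(65.0), np.float64(7.0)), (213, np.float64(-48.0), np.float64(58.0), np.float64(6.0)), (221, np.float64(-48.0), np.float64(79.0), np.float64(76.0)), (229, np.float64(-48.0), np.float64(79.0), np.float64(88.0)), (237, np.float64(-48.0), np.float64(79.0), np.float64(96.0)), (245, np.float64(-48.0), np.float64(79.0), np.float64(105.0)), (253, np
[... 2277 characters left out ...]
at64(57.0), np.float64(73.0)), (261, np.float64(-15.0), np.float64(51.0), np.float64(71.0)), (269, np.float64(-14.0), np.float64(44.0), np.float64(69.0))]
340 [(205, np.float64(21.0), np.float64(65.0), np.float64(6.0)), (213, np.float64(0.0), np.float64(84.0), np.float64(74.0)), (221, np.float64(-0.0), np.float64(80.0), np.float64(77.0)), (229, np.float64(0.0), np.float64(74.0), np.float64(76.0)), (237, np.float64(1.0), np.float64(68.0), np.float64(74.0)), (245, np.float64(2.0), np.float64(63.0), np.float64(74.0)), (253, np.float64(3.0), np.float64(57.0), np.float64(73.0)), (261, np.float64(4.0), np.float64(50.0), np.float64(70.0)), (269, np.float64(5.0), np.float64(44.0), np.float64(70.0))]
```

Call:
apply_moves([
  {"offset": [0, 0, -3], "rotation": [0, 0, 0]},
  {"offset": [1, 0, -3], "rotation": [0, 0, 0]},
  {"offset": [1, 0, -3], "rotation": [0, 0, 0]},
])

```text
t: 5.95
eef_pos: [0.5499, 0.1148, 0.0812]
tool_rot: [0.0, 0.799, 0.602, 0.0]
ft_force: [0.1, 0.6, 0.1]
width: -0.001
grasp_force: 0.0
```

```bash
python3 - <<'E'
from h import *
from scipy.spatial.transform import Rotation as R
s=ctrl.read_state(); f=ctrl.grab_frame("wrist")
T=np.eye(4);T[:3,:3]=R.from_quat(s["tool_rot"][[1,2,3,0]]).as_matrix();T[:3,3]=s["eef_pos"]
f["world_to_cam"]=np.linalg.inv(T@f["T_tool_cam"]); W=cloud(f).reshape(-1,3)
t=(W-T[:3,3])@T[:3,:3]*1000   # tool coords
m=(abs(t[:,1])<12)&(t[:,0]>0)&(t[:,0]<18)&(t[:,2]<5)
print("tcp",s["eef_pos"],"fovy",f["fovy"]); h=t[m]; print("finger tool z max",np.sort(h[:,2])[-8:].round(1), np.histogram(h[:,2],np.arange(-80,6,5)))
C=np.array([.5739,.0266]);a=np.radians(-16.05);Rz=np.array([[np.cos(a),-np.sin(a)],[np.sin(a),np.cos(a)]])
P=np.load("w0.npy").reshape(-1,3); L=(P[:,:2]-C)@Rz*1000
for lo in(85,95,105):
    k=(P[:,2]*1000>lo)&(P[:,2]<.125)&(L[:,1]>-25)&(L[:,1]<100)&(L[:,0]<20)&(L[:,0]>-70)
    print(lo,k.sum(),np.percentile(L[k],[2,50,98],axis=0).round(0).tolist())
E
```

```text
tcp [0.54990427 0.11481466 0.08122013] fovy 69.01073837387996
finger tool z max [4.9 4.9 5.  5.  5.  5.  5.  5. ] (array([560, 177, 372, 223, 250, 235, 203, 188, 104,   0,   0,   0,   0,
         0,   0,   0, 201]), array([-80, -75, -70, -65, -60, -55, -50, -45, -40, -35, -30, -25, -20,
       -15, -10,  -5,   0,   5]))
85 997 [[-41.0, -25.0], [-16.0, -16.0], [18.0, 74.0]]
95 905 [[-42.0, -25.0], [-13.0, -17.0], [19.0, 23.0]]
105 724 [[-43.0, -25.0], [-15.0, -18.0], [18.0, 22.0]]
```

The visible fingertip ends about 35 mm behind the stated TCP, so it never reached the pad. I'll press further down in small steps, watching the force.

Call:
apply_moves([
  {"offset": [0, 0, 2], "rotation": [0, 0, 0]},
  {"offset": [0, 0, 3.2], "rotation": [0, 0, 0]},
  {"offset": [0, 0, 3.7], "rotation": [0, 0, 0]},
  {"offset": [0, 0, 4.1], "rotation": [0, 0, 0]},
  {"offset": [0, 0, 4.5], "rotation": [0, 0, 0]},
  {"offset": [0, 0, 4.9], "rotation": [0, 0, 0]},
  {"offset": [0, 0, 4.9], "rotation": [0, 0, 0]},
])

```text
t: 6.88
eef_pos: [0.5497, 0.1142, 0.0322]
tool_rot: [-0.0, 0.799, 0.602, -0.0]
ft_force: [-0.1, -0.3, -0.4]
width: 0.002
grasp_force: 0.0
```

```bash
cat >> h.py <<'E'
from scipy.spatial.transform import Rotation as R
C=np.array([.5739,.0266]);_a=np.radians(-16.05);Rz=np.array([[np.cos(_a),-np.sin(_a)],[np.sin(_a),np.cos(_a)]])
def wrist():
    s=ctrl.read_state(); f=ctrl.grab_frame("wrist")
    T=np.eye(4);T[:3,:3]=R.from_quat(s["tool_rot"][[1,2,3,0]]).as_matrix();T[:3,3]=s["eef_pos"]
    f["world_to_cam"]=np.linalg.inv(T@f["T_tool_cam"]); W=cloud(f)
    return f,s,T,np.concatenate([(W[...,:2]-C)@Rz,W[...,2:]],-1)*1000
E
python3 - <<'E'
from h import *
f,s,T,L=wrist(); print(s["eef_pos"],s["ft_force"],(s["eef_pos"][:2]-C)@Rz)
L=L.reshape(-1,3)
for x0,x1,y0,y1 in((-64,-58,60,83),(-34,-28,60,83),(-15,15,60,83)):
    m=(L[:,0]>x0)&(L[:,0]<x1)&(L[:,1]>y0)&(L[:,1]<y1)&(L[:,2]>30)&(L[:,2]<85); print(m.sum(),np.percentile(L[m,2],[10,50,90]) if m.any() else '')
E
```

```text
[0.54968631 0.11416371 0.03217584] [-0.14520667 -0.25179872 -0.37937283] [-0.04747913  0.07745604]
81 [59.31131123 60.04275131 60.72234322]
172 [59.523427   60.22175342 60.92179611]
1809 [59.42250156 60.19605091 60.96030727]
```

The gate is now about level (pad at 60 mm), so the fingertip is roughly 28 mm behind the TCP. I'll press on.

Call:
apply_moves([
  {"offset": [0, 0, 0.3], "rotation": [0, 0, 0]},
  {"offset": [0, 0, 0.6], "rotation": [0, 0, 0]},
  {"offset": [0, 0, 0.9], "rotation": [0, 0, 0]},
  {"offset": [0, 0, 0.9], "rotation": [0, 0, 0]},
  {"offset": [0, 0, 0.9], "rotation": [0, 0, 0]},
])

```text
t: 7.55
eef_pos: [0.5499, 0.1142, 0.0234]
tool_rot: [0.0, 0.799, 0.602, 0.0]
ft_force: [0.4, -0.1, 0.0]
width: 0.002
grasp_force: 0.0
```

```bash
python3 - <<'E'
from h import *
f,s,T,L=wrist(); print(s["eef_pos"],s["ft_force"],(s["eef_pos"][:2]-C)@Rz)
L=L.reshape(-1,3)
for x0,x1,y0,y1 in((-64,-58,60,83),(-34,-28,60,83),(-15,15,60,83)):
    m=(L[:,0]>x0)&(L[:,0]<x1)&(L[:,1]>y0)&(L[:,1]<y1)&(L[:,2]>30)&(L[:,2]<85); print(m.sum(),np.percentile(L[m,2],[10,50,90]) if m.any() else '')
E
```

```text
[0.54990943 0.1141707  0.02339113] [ 0.38283428 -0.08916812  0.04211997] [-0.04726664  0.07752444]
110 [43.39336481 44.66111459 45.78330329]
185 [43.56316322 45.14340634 47.22959631]
1940 [44.13515819 46.2059907  48.25964776]
```

The gate is over (pad at about 45 mm, finger free). Lift and move to the robot side of the tab.

Call:
apply_moves([
  {"offset": [0, 0, -2], "rotation": [0, 0, 0]},
  {"offset": [0, 0, -6], "rotation": [0, 0, 0]},
  {"offset": [0, 0, -11], "rotation": [0, 0, 0]},
  {"offset": [0, -2, -15], "rotation": [0, 0, 0]},
  {"offset": [-4, -5, -17], "rotation": [0, 0, 0]},
  {"offset": [-8, -6, -17], "rotation": [0, 0, 0]},
  {"offset": [-11, -6, -17], "rotation": [0, 0, 0]},
  {"offset": [-11, -6, -17], "rotation": [0, 0, 0]},
])

```text
t: 8.6
eef_pos: [0.4616, 0.0237, 0.1938]
tool_rot: [0.0, 0.8, 0.6, 0.0]
ft_force: [-0.1, 0.9, -0.9]
width: -0.001
grasp_force: 0.0
```

```bash
python3 - <<'E'
from h import *
f,s,T,L=wrist(); print(s["eef_pos"],s["ft_force"],(s["eef_pos"][:2]-C)@Rz)
L=L.reshape(-1,3)
for n,(x0,x1,y0,y1,z0,z1) in dict(pad=(-62,-30,58,80,30,90),tab=(-75,-30,-60,0,145,175),weight=(20,65,-40,40,130,146)).items():
    m=(L[:,0]>x0)&(L[:,0]<x1)&(L[:,1]>y0)&(L[:,1]<y1)&(L[:,2]>z0)&(L[:,2]<z1); print(n,m.sum(),np.median(L[m],0),np.percentile(L[m],[2,98],axis=0).tolist())
W=(np.c_[L[:,:2]/1000@Rz.T+C,L[:,2]/1000]-T[:3,3])@T[:3,:3]*1000
m=(W[:,2]<-15)&(W[:,2]>-60)&(W[:,0]>-5)&(W[:,0]<20)&(abs(W[:,1])<40)
for z in range(-60,-15,6):
    k=W[m&(abs(W[:,2]-z)<3)]; print(z,len(k),np.percentile(k[:,1],[1,99]).round(1) if len(k) else '')
E
```

```text
[0.46159713 0.02374068 0.19383352] [-0.12865775  0.91000906 -0.87095033] [-0.10713486 -0.03379692]
pad 644 [-45.99279268  69.40434044  46.83356232] [[-61.043315585405786, 58.17178943655884, 43.87537616559135], [-30.835801502278596, 79.79494573980125, 49.74482197087674]]
tab 478 [-60.48921269 -29.93988133 166.1852615 ] [[-61.27215732726603, -45.54868091814652, 146.05754945011552], [-56.44993930628197, -16.970159089907618, 168.62867692281935]]
weight 1210 [ 38.62672885  14.20871186 136.70919007] [[21.227065697137164, -32.773772850568406, 130.80753067560028], [54.466017593890456, 27.76742016301436, 139.93836316198872]]
-60 175 [-12.9  13.5]
-54 325 [-12.8  13.7]
-48 288 [-13.   13.7]
-42 244 [-12.7  13.2]
-36 60 [-8.6  8.4]
-30 0 
-24 0 
-18 0
```

Call:
apply_moves([
  {"offset": [0.2, 0, 4], "rotation": [0, 0, 0]},
  {"offset": [0.2, 0, 7.9], "rotation": [0, 0, 0]},
  {"offset": [0.2, 1.5, 7.9], "rotation": [0, 0, 0]},
  {"offset": [0.2, 2.8, 7.9], "rotation": [0, 0, 0]},
  {"offset": [0.2, 3.4, 7.9], "rotation": [0, 0, 0]},
  {"offset": [0.2, 4.0, 7.9], "rotation": [0, 0, 0]},
  {"offset": [0.2, 4.6, 7.9], "rotation": [0, 0, 0]},
  {"offset": [0.2, 5.2, 7.9], "rotation": [0, 0, 0]},
])

```text
t: 9.65
eef_pos: [0.5127, 0.0125, 0.1147]
tool_rot: [0.0, 0.799, 0.601, 0.0]
ft_force: [-1.5, 0.1, 0.8]
width: -0.0
grasp_force: 0.6
```

Call:
apply_moves([
  {"offset": [0, 0.6, 0], "rotation": [0, 0, 0]},
  {"offset": [0, 1.2, 0], "rotation": [0, 0, 0]},
  {"offset": [0, 1.8, 0], "rotation": [0, 0, 0]},
  {"offset": [0, 2.3, 0], "rotation": [0, 0, 0]},
  {"offset": [0, 2.7, 0], "rotation": [0, 0, 0]},
  {"offset": [0, 2.9, 0], "rotation": [0, 0, 0]},
  {"offset": [0, 2.9, 0], "rotation": [0, 0, 0]},
])

```text
t: 10.52
eef_pos: [0.5404, 0.0045, 0.1143]
tool_rot: [0.0, 0.799, 0.602, 0.0]
ft_force: [-0.0, 0.1, 0.0]
width: 0.004
grasp_force: 0.0
```

```bash
python3 - <<'E'
from h import *
f,s,T,L=wrist(); print(s["eef_pos"],s["ft_force"],(s["eef_pos"][:2]-C)@Rz)
g=ctrl.grab_frame("side")
c=cv2.resize(g["pixels"][130:280,170:300],None,fx=3,fy=3)
w=cv2.resize(f["pixels"],(600,450))[:,150:550]
cv2.imwrite("pics/p4.png",np.hstack([c,w])[...,::-1])
E
```

```text
[0.54036126 0.00452155 0.11434252] [-0.01829236  0.07535531  0.00386037] [-0.02612727 -0.03049051]
```

View pics/p4.png

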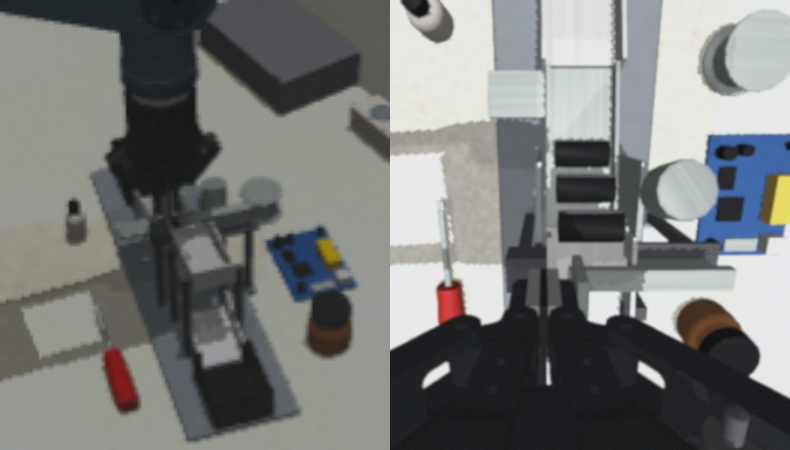

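The three capacitors are on the gate at (585,150), (585,190) and (590,225), rolling to +y. I'll push on gently to the shutter's stop.

Call:
apply_moves([
  {"offset": [0, 0.2, 0], "rotation": [0, 0, 0]},
  {"offset": [0, 0.4, 0], "rotation": [0, 0, 0]},
  {"offset": [0, 0.4, 0], "rotation": [0, 0, 0]},
])

```text
t: 11.0
eef_pos: [0.5414, 0.0042, 0.1143]
tool_rot: [-0.002, 0.799, 0.602, -0.002]
ft_force: [-10.8, 2.2, 9.0]
width: 0.002
grasp_force: 6.0
```

At the stop, with 11 N on the tool. Back off, lift and check.

Call:
apply_moves([
  {"offset": [0, -0.5, 0], "rotation": [0, 0, 0]},
  {"offset": [0, -2.5, 0], "rotation": [0, 0, 0]},
  {"offset": [0, -5, 0], "rotation": [0, 0, 0]},
  {"offset": [0, -5, -4], "rotation": [0, 0, 0]},
  {"offset": [0, -5, -9], "rotation": [0, 0, 0]},
  {"offset": [4, -5, -12], "rotation": [0, 0, 0]},
  {"offset": [8, -5, -12], "rotation": [0, 0, 0]},
  {"offset": [8, -5, -12], "rotation": [0, 0, 0]},
])

```text
t: 12.0
eef_pos: [0.5187, 0.0961, 0.2349]
tool_rot: [0.0, 0.798, 0.603, 0.001]
ft_force: [-0.7, 0.0, -0.2]
width: -0.001
grasp_force: 0.0
```

Call:
apply_moves([
  {"offset": [0, 0, 0], "rotation": [0, 0, 0]},
  {"offset": [0, 0, 0], "rotation": [0, 0, 0]},
  {"offset": [0, 0, 0], "rotation": [0, 0, 0]},
  {"offset": [0, 0, 0], "rotation": [0, 0, 0]},
])

```text
t: 12.5
eef_pos: [0.5181, 0.0936, 0.2343]
tool_rot: [-0.0, 0.799, 0.601, -0.0]
ft_force: [2.0, -0.7, -0.4]
width: -0.002
grasp_force: 0.0
```

```bash
python3 - <<'E'
from h import *
f,s,T,L=wrist(); print(s["eef_pos"],s["ft_force"])
L=L.reshape(-1,3)
for n,(x0,x1,y0,y1,z0,z1) in dict(pad=(-62,-30,58,80,30,90),tab=(-75,10,-50,-14,150,175)).items():
    m=(L[:,0]>x0)&(L[:,0]<x1)&(L[:,1]>y0)&(L[:,1]<y1)&(L[:,2]>z0)&(L[:,2]<z1); print(n,m.sum(),np.median(L[m],0))
cv2.imwrite("pics/w5.png",cv2.resize(f["pixels"],(800,600))[...,::-1])
E
```

```text
[0.51806893 0.09364732 0.23432107] [ 2.00768928 -0.71252665 -0.4276775 ]
pad 422 [-45.71904098  68.89682867  46.88296854]
tab 132 [-10.23786306 -20.38363441 161.72682183]
```

View pics/w5.png

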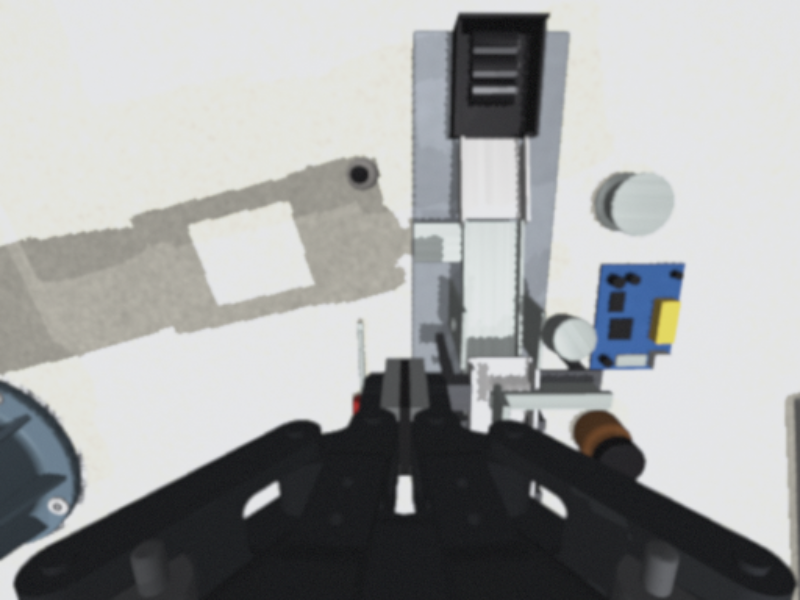

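All three capacitors lie in the +y tray at about (495,70). The gate is over, the shutter is at its stop and the bystanders are in place.

```bash
python3 -c "
from bench import ctrl
print(ctrl.close_job())"
```

```text
the job is handed in; nothing more can be done
None
```

The job is handed in at about 12.5 s: the gate was rocked over first, then the shutter was pushed to its stop, and all three capacitors rolled into the +y tray with the bystanders visible in the last picture still in place.

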